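# Put the amber sample bottles away by cap colour

### The arm

A 6-joint arm with a two-finger parallel gripper is mounted at the origin on the work surface. World frame = base frame: x ahead of the robot, y to its left, z up, the work surface at z = 0. Lengths are in mm, angles in rad, forces in N, time in s.
With the tool pointing down it reaches from about 325 to 875 mm from the base axis. Payload 4.4 kg.
Tool frame: the origin (TCP) lies on the centre line of the jaws, within the pads' length; the fingertips stand ahead of it and the grasp point (between the pads) lies 6 mm ahead of it (ctrl.tcp_to_tips is the z of the fingertips in the tool frame, in mm); z points along the fingers, y is the line along which they close (so a half turn about z gives the same grasp; the last joint's range is limited). The gripper opens to 85 mm and grips with 20 to 120 N. Pads are 22 mm wide; open, the fingers measure 114 mm over their backs; the gripper's body (76 mm by 85 mm) begins 54 mm behind the grasp point. The pads swing forward as they close: fully open they stand 13 mm farther back than shut.
Start: joints at [-1.282, 0.207, 1.542, -0, 1.393, -0.15], TCP at [244.279, -520.534, 256.282] pointing down, gripper open.
Joint ranges: [-2.73, 2.73], [-0.86, 2.22], [0.23, 2.46], [-1.11, 4.25], [0.08, 2.63], [-2.82, 2.82]. Speed limits (rad/s): [2.79, 2.79, 3.14, 3.14, 3.14, 3.14].

### API

Orientations are given as a 3x3 rotation matrix whose columns are the frame's x, y, z axes.
In Python, from plant import ctrl, sensors, optics gives the robot as it stands. Calls block until the motion is done:
- ctrl.move_ptp(position, orientation): joint-space move of the TCP to a pose.
- ctrl.move_l(position, rot=None, vel=150, threshold=None): straight line of the TCP; rot=None keeps the orientation; vel is the mean speed in mm/s. With threshold (N) it stops when the force on the tool has changed by that much, and returns True; else False.
- ctrl.set_joints(angles): joint-space move.
- ctrl.gripper_to(opening, force=None): finger opening in mm; force is the grip in N (None keeps the last); returns when the fingers have stopped.
- ctrl.hold(seconds).
- ctrl.solve_ik(position, orientation): joint angles nearest the present ones, or None.
- sensors.read_state(): the state.
- optics.grab_frame(name): name is "scene" or "top"; returns (picture, depth): 384x512x3 uint8, red, green, blue; 384x512 float32, mm along the optical axis (not along the pixel's ray), 0 where there is no reading.
- optics.camera_params(name): a dict with "mtx" (3x3 intrinsics, pixels), "k1" (the pictures are not rectified: a ray, as slopes to the right and down, at radius r is drawn at 1 + k1 r^2 times it, then the intrinsics apply), "R" (3x3) and "t" (3): a world point X has camera coordinates R X + t. Camera axes: x right, y down, z forward; pixel columns grow to the right and rows downward; lengths in mm; the calibration is good to about 2 mm. A picture is of the moment at which its call begins. camera_params takes no time and is no camera call.
A pose or a line that the arm cannot do raises ctrl.MotionError and nothing moves.
- ctrl.finish_job(): hands the job in; it is judged then, once.
The state is a dict: "t": time; "q": joint angles; "qvel": joint speeds; "tau": joint torques, N m; "eef_pos": TCP position; "eef_rot": TCP orientation; "force": force on the tool from outside, world axes, zero at the start; "wrist_torque": the same for the moment, N m; "grip_width": finger opening in mm; "grasp_force": force on a finger pad.
Only numpy, scipy, OpenCV 4.12 (cv2) and the standard library are available. Lean on these libraries where they do the work, as an engineer would, in place of code of your own. Each camera call takes 0.05 s, during which the arm holds its last target. There are 200 camera calls.

### The job

Put each of the four amber sample bottles into the open square holder of the same colour as its cap, standing upright on the holder's floor; set them down gently, do not drop them. Leave the two white bottles where they stand, even though their caps have the same colours, and knock no bottle over.

Things in the scene. Friction and masses are not known exactly. Their poses are not given: they have to be found in the camera images.
- bottle_red: amber (dark brown) sample bottle with a red cap, to be put away; 60 ml round bottle standing upright on the bench, 82 mm high: straight body 40 mm in diameter up to 58 mm, then a sloping shoulder, and a screw cap 27 mm in diameter from 66 to 82 mm. About 80 to 170 g. Origin at the centre of its underside, z up along its axis (yaw means nothing).
- bottle_blue: amber (dark brown) sample bottle with a blue cap, to be put away; 60 ml round bottle standing upright on the bench, 82 mm high: straight body 40 mm in diameter up to 58 mm, then a sloping shoulder, and a screw cap 27 mm in diameter from 66 to 82 mm. About 80 to 170 g. Origin at the centre of its underside, z up along its axis (yaw means nothing).
- bottle_green: amber (dark brown) sample bottle with a green cap, to be put away; 60 ml round bottle standing upright on the bench, 82 mm high: straight body 40 mm in diameter up to 58 mm, then a sloping shoulder, and a screw cap 27 mm in diameter from 66 to 82 mm. About 80 to 170 g. Origin at the centre of its underside, z up along its axis (yaw means nothing).
- bottle_yellow: amber (dark brown) sample bottle with a yellow cap, to be put away; 60 ml round bottle standing upright on the bench, 82 mm high: straight body 40 mm in diameter up to 58 mm, then a sloping shoulder, and a screw cap 27 mm in diameter from 66 to 82 mm. About 80 to 170 g. Origin at the centre of its underside, z up along its axis (yaw means nothing).
- white_red: white bottle with a red cap, not to be moved; same shape as the amber ones: 60 ml round bottle standing upright on the bench, 82 mm high: straight body 40 mm in diameter up to 58 mm, then a sloping shoulder, and a screw cap 27 mm in diameter from 66 to 82 mm. About 80 to 170 g. Origin at the centre of its underside, z up along its axis (yaw means nothing).
- white_blue: white bottle with a blue cap, not to be moved; same shape as the amber ones: 60 ml round bottle standing upright on the bench, 82 mm high: straight body 40 mm in diameter up to 58 mm, then a sloping shoulder, and a screw cap 27 mm in diameter from 66 to 82 mm. About 80 to 170 g. Origin at the centre of its underside, z up along its axis (yaw means nothing).
- holder_red: red open square holder for one bottle, fixed to the bench: 70 x 70 mm outside, 22 mm high, walls 5 mm thick, so the pocket is 60 x 60 mm and 16 mm deep, its floor 6 mm above the bench. Origin at the centre of its underside on the bench, z up, x and y along its sides.
- holder_blue: blue open square holder for one bottle, fixed to the bench: 70 x 70 mm outside, 22 mm high, walls 5 mm thick, so the pocket is 60 x 60 mm and 16 mm deep, its floor 6 mm above the bench. Origin at the centre of its underside on the bench, z up, x and y along its sides.
- holder_green: green open square holder for one bottle, fixed to the bench: 70 x 70 mm outside, 22 mm high, walls 5 mm thick, so the pocket is 60 x 60 mm and 16 mm deep, its floor 6 mm above the bench. Origin at the centre of its underside on the bench, z up, x and y along its sides.
- holder_yellow: yellow open square holder for one bottle, fixed to the bench: 70 x 70 mm outside, 22 mm high, walls 5 mm thick, so the pocket is 60 x 60 mm and 16 mm deep, its floor 6 mm above the bench. Origin at the centre of its underside on the bench, z up, x and y along its sides.
Things that resemble listed ones, but are neither listed nor needed, are in the scene too. Of the things that look like the holder_blue, the middle-sized one is meant.

How it is judged (in metres and radians):
At the end, for the whole second after the job is handed in: each amber bottle stands at rest in the holder of its cap's colour: its axis within 18 mm of the holder's centre, its underside on the holder's floor (3 to 10 mm above the bench), leaning less than 7 degrees; both white bottles stand upright and at rest within 20 mm of where they started (horizontal distance between bottle_red and holder_red below 0.018 m and z of bottle_red in the frame of holder_red between 0.003 and 0.01 m and angle between each of bottle_red, bottle_blue, bottle_green, bottle_yellow, white_red, white_blue's own z axis and vertical below 0.12 rad and linear speed of each of bottle_red, bottle_blue, bottle_green, bottle_yellow, white_red, white_blue below 0.02 m/s and horizontal distance between bottle_blue and holder_blue below 0.018 m and z of bottle_blue in the frame of holder_blue between 0.003 and 0.01 m and horizontal distance between bottle_green and holder_green below 0.018 m and z of bottle_green in the frame of holder_green between 0.003 and 0.01 m and horizontal distance between bottle_yellow and holder_yellow below 0.018 m and z of bottle_yellow in the frame of holder_yellow between 0.003 and 0.01 m and distance of each of white_red, white_blue from where it was at the start of the episode below 0.02 m); the robot touches nothing.
It fails at once if a white bottle is shifted by more than 20 mm (distance of any of white_red, white_blue from where it was at the start of the episode above 0.02 m).
It fails at once if a bottle is knocked or tipped over (leans more than 40 degrees) (angle between any of bottle_red, bottle_blue, bottle_green, bottle_yellow, white_red, white_blue's own z axis and vertical above 0.7 rad).
It fails at once if an amber bottle is dropped (falls free from more than about 25 mm, faster than 0.7 m/s, with no finger on it) ((linear speed of bottle_red above 0.7 m/s and contact force between the fingers and bottle_red below 0.1 N) or (linear speed of bottle_blue above 0.7 m/s and contact force between the fingers and bottle_blue below 0.1 N) or (linear speed of bottle_green above 0.7 m/s and contact force between the fingers and bottle_green below 0.1 N) or (linear speed of bottle_yellow above 0.7 m/s and contact force between the fingers and bottle_yellow below 0.1 N)).
It also fails if it takes over 104 s, if anything falls off the work surface, if the arm or the gripper's body presses on something with over 40 N, if the wrist force passes 120 N, or if a joint passes its speed limit or range.

## Working session

There is one attempt and no reset: what is moved stays moved. The work goes in short steps, each a Python script; the robot and the scene stay as the last script left them, time stands still between calls to the robot, and variables do not carry over. Pictures are saved under pics/ and viewed, at most 14 in all, crops included, and the job is handed in when it is done.

```bash
mkdir -p pics; python3 - <<'E'
from plant import ctrl,sensors,optics
import cv2,numpy as np
for n in("top","scene"):
    p,d=optics.grab_frame(n); np.savez(f"{n}0.npz",p=p,d=d)
    cv2.imwrite(f"pics/{n}0.png",cv2.resize(p[:,:,::-1],(800,600),interpolation=cv2.INTER_CUBIC))
    c=optics.camera_params(n);print(n,c)
print(ctrl.tcp_to_tips,sensors.read_state()['t'])
E
```

```text
top {'mtx': array([[379.59728502,   0.        , 253.25721952],
       [  0.        , 379.59728502, 188.74104775],
       [  0.        ,   0.        ,   1.        ]]), 'k1': 0.023212122504972885, 'R': array([[-0.00136326, -0.9998574 , -0.01683199],
       [-0.9870494 ,  0.00404545, -0.16036555],
       [ 0.16041077,  0.01639538, -0.98691417]]), 't': array([  8.28904915, 437.36951668, 892.83377113])}
scene {'mtx': array([[451.88193446,   0.        , 255.66008426],
       [  0.        , 451.88193446, 195.01724323],
       [  0.        ,   0.        ,   1.        ]]), 'k1': -0.16760748720677418, 'R': array([[-0.62230331,  0.78277348,  0.00206778],
       [ 0.66207196,  0.52775147, -0.53210817],
       [-0.41761144, -0.32976366, -0.84667386]]), 't': array([ 278.34787271, -276.68986677, 1628.90601801])}
25.0 0.1
```

View pics/top0.png

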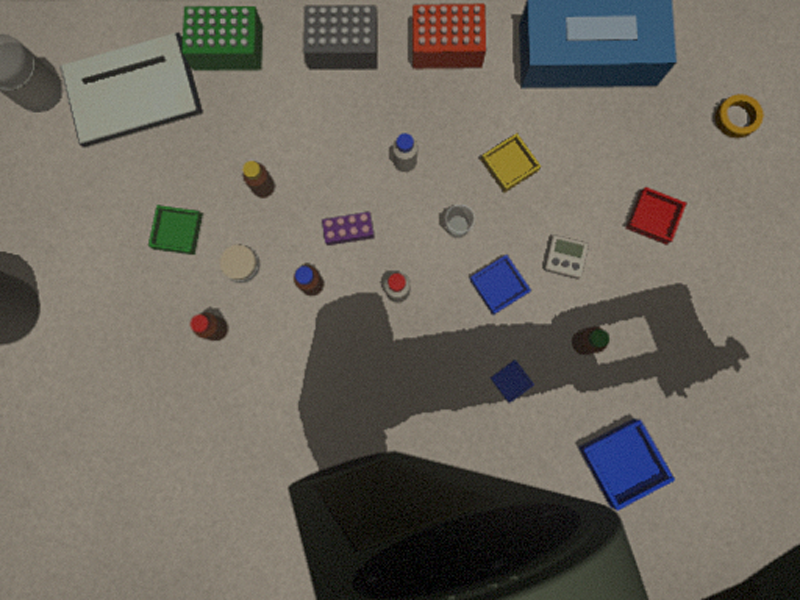

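View pics/scene0.png

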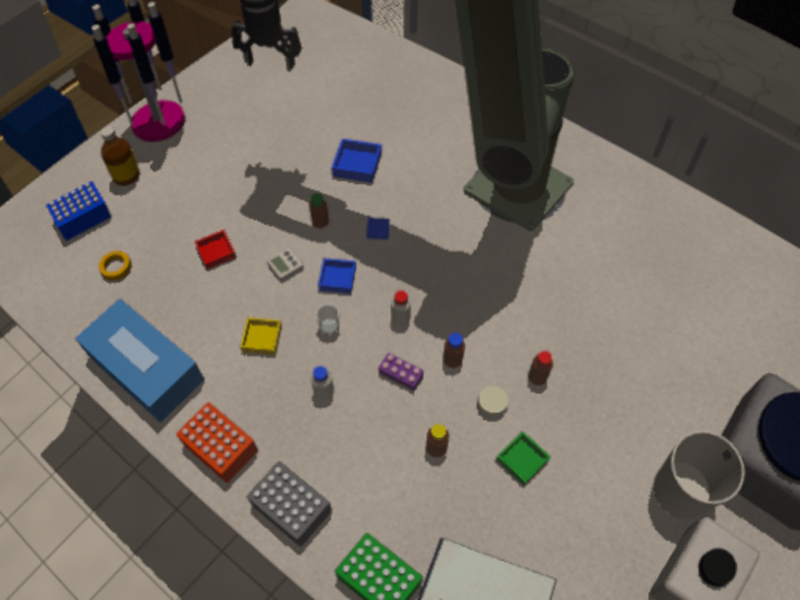

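Top view (800×600 px):
- **Amber bottles:** caps at yellow (252,170), blue (304,273), red (203,325) and green (598,340).
- **White bottles:** (404,143) and (397,284).
- **Holders:** green (175,230), yellow (511,162) and red (657,215). The middle-sized blue one is at (500,284); the small one is at (512,380) and the large one at (627,463).

Next I'll localise these from depth in both cameras.

```bash
cat > h.py <<'E'
from plant import ctrl,sensors,optics
import cv2,numpy as np
def world(n,d,z=None):
    """world xyz (mm) of every pixel; from depth, or by ray/plane z if z given"""
    c=optics.camera_params(n);K=c['mtx'];h,w=d.shape
    uv=np.stack(np.meshgrid(np.arange(w),np.arange(h)),-1).reshape(-1,1,2).astype(float)
    s=cv2.undistortPoints(uv,K,np.array([c['k1'],0,0,0.])).reshape(h,w,2)
    ray=np.dstack([s,np.ones((h,w))]); R,t=c['R'],c['t']; C=-R.T@t
    if z is None: return (ray*d[...,None]-t)@R
    rw=ray@R; return C+rw*((z-C[2])/rw[...,2])[...,None]
def proj(n,X):
    c=optics.camera_params(n)
    return cv2.projectPoints(np.float64(X).reshape(-1,1,3),cv2.Rodrigues(c['R'])[0],c['t'],c['mtx'],np.array([c['k1'],0,0,0.]))[0].reshape(-1,2)
hue={'red':(0,8),'blue':(112,128),'green':(55,70),'yellow':(22,32)}
def mask(p,col):
    H=cv2.cvtColor(p,cv2.COLOR_RGB2HSV).astype(int); h,s,v=H[...,0],H[...,1],H[...,2]
    lo,hi={'red':(-8,7),'blue':(110,128),'green':(45,80),'yellow':(21,34)}[col]
    hh=np.where(h>150,h-180,h) if col=='red' else h
    return ((hh>=lo)&(hh<=hi)&(s>130)&(v>25))
E
cat > loc.py <<'E'
from h import *
seed={'red':(203,325),'blue':(304,273),'green':(598,340),'yellow':(252,170),'wred':(397,284),'wblue':(404,143)}
hs={'red':(657,215),'blue':(500,284),'green':(175,230),'yellow':(511,162)}
F={n:np.load(n+'0.npz') for n in('top','scene')}
def comp(n,m,px):
    k,l,st,ce=cv2.connectedComponentsWithStats(m.astype(np.uint8),connectivity=8)
    i=min([i for i in range(1,k) if st[i,4]>15],key=lambda i:np.hypot(*(ce[i]-px)))
    return l==i
W={n:world(n,F[n]['d']) for n in F}
for k,s in seed.items():
    s=np.array(s)*.64-.18; s0=world('top',F['top']['d'],78)[int(s[1]),int(s[0])]
    for n in F:
        m=comp(n,mask(F[n]['p'],k.lstrip('w') if k in('wred','wblue') else k),proj(n,s0)[0])
        P=W[n][m]; q=P[P[:,2]>77]
        # silhouette centroid of cap top+side: compare with projected centre of cap mid (z=74)
        u=np.argwhere(m)[:,::-1].mean(0)
        Q=world(n,F[n]['d'],76)
        print('B',k,n,m.sum(),len(q),'top pts',q.mean(0).round(1),'ctr@76',Q[int(round(u[1])),int(round(u[0]))].round(1))
for k,s in hs.items():
    s=np.array(s)*.64-.18; s0=world('top',F['top']['d'],10)[int(s[1]),int(s[0])]
    for n in F:
        m=comp(n,mask(F[n]['p'],k),proj(n,s0)[0]); P=W[n][m]
        q=P[(P[:,2]>17)&(P[:,2]<27)]
        r=cv2.minAreaRect(q[:,:2].astype(np.float32)); 
        print('H',k,n,m.sum(),len(q),np.round(r[0],1),np.round(r[1],1),round(r[2],1),'zmed floor',np.percentile(P[:,2],[10,50,95]).round(1))
E
python3 loc.py
```

```text
B red top 122 97 top pts [389.7 297.4  82.4] ctr@76 [389.  297.8  76. ]
B red scene 81 54 top pts [392.4 297.9  82.5] ctr@76 [393.6 299.6  76. ]
B blue top 93 91 top pts [461.6 144.3  82.3] ctr@76 [461.8 145.9  76. ]
B blue scene 67 61 top pts [464.5 145.2  82.6] ctr@76 [461.8 143.8  76. ]
B green top 528 0 top pts [nan nan nan] ctr@76 [530.6 343.3  76. ]
B green scene 22 21 top pts [ 369.6 -289.2   82.3] ctr@76 [ 368.  -293.4   76. ]
B yellow top 99 95 top pts [627.8 228.8  81.9] ctr@76 [630.1 229.9  76. ]
B yellow scene 83 73 top pts [630.5 230.8  82.1] ctr@76 [629.7 229.7  76. ]
B wred top 100 96 top pts [450.4   5.7  82.4] ctr@76 [451.6   7.   76. ]
B wred scene 60 50 top pts [454.    7.4  81.3] ctr@76 [452.    4.9  76. ]
B wblue top 81 81 top pts [670.8  -7.2  82.2] ctr@76 [674.3  -7.9  76. ]
B wblue scene 58 54 top pts [681.6   3.5 103.9] ctr@76 [674.8  -7.7  76. ]
H red top 835 249 [ 570.8 -412.4] [71.7 71.2] 67.0 zmed floor [ 4.4  7.9 23. ]
H red scene 403 118 [ 573.7 -413.7] [76.6 69.5] 64.9 zmed floor [ 3.1  9.1 24.3]
H blue top 738 194 [ 457.6 -158. ] [68.9 68.2] 32.7 zmed floor [ 4.7  7.3 23.6]
H blue scene 409 115 [ 460.6 -157. ] [75.  68.5] 32.2 zmed floor [ 3.5  8.8 23.2]
H green top 528 103 [550.3 368.4] [67.9 67.5] 83.0 zmed floor [ 4.9  7.1 23.4]
H green scene 525 129 [554.1 369.9] [68.6 68. ] 82.1 zmed floor [ 3.7  7.8 24.2]
H yellow top 722 216 [ 662.3 -182. ] [69.8 69.8] 33.8 zmed floor [ 4.6  7.7 23.7]
H yellow scene 506 139 [ 665.2 -179.9] [72.4 72. ] 31.3 zmed floor [ 4.5  9.2 24.9]loc.py:18: RuntimeWarning: Mean of empty slice.
  print('B',k,n,m.sum(),len(q),'top pts',q.mean(0).round(1),'ctr@76',Q[int(round(u[1])),int(round(u[0]))].round(1))
  ret = um.true_divide(
```

```bash
cat > job.py <<'E'
from h import *
B={'red':(391,298),'blue':(462.5,145),'green':(368.5,-290),'yellow':(629,230)}
H={'red':(572,-413),'blue':(459,-157.5),'green':(552,369),'yellow':(664,-181)}
UP=185
def rot(x,y):
    a=np.arctan2(y,x); c,s=np.cos(a),np.sin(a)   # tool x outward?, y tangential, z down
    R=np.array([[c,s,0],[s,-c,0],[0,0,-1.]])
    # of the two equivalent grasps keep the one with the smaller last joint
    o=[(abs(q[5]),i) for i,X in enumerate((R,R@np.diag([-1,-1,1]))) if (q:=ctrl.solve_ik([x,y,UP],X)) is not None]
    return R if min(o)[1]==0 else R@np.diag([-1,-1,1])
def st(tag):
    s=sensors.read_state(); print(tag,'t',round(s['t'],1),'w',round(s['grip_width'],1),'gf',round(s['grasp_force'],1),'F',s['force'].round(1) if hasattr(s['force'],'round') else s['force'],'pos',np.round(s['eef_pos'],1))
def put(k):
    (x,y),(u,v)=B[k],H[k]
    ctrl.gripper_to(85); ctrl.move_ptp([x,y,UP],rot(x,y)); ctrl.move_l([x,y,47],vel=150)
    ctrl.gripper_to(30,force=40); st(k+' grip')
    ctrl.move_l([x,y,UP],vel=150); st('lifted')
    ctrl.move_ptp([u,v,UP],rot(u,v)); ctrl.move_l([u,v,65],vel=130); ctrl.hold(.2)
    print('contact',ctrl.move_l([u,v,50],vel=15,threshold=3)); st('down')
    ctrl.gripper_to(62); ctrl.move_l([u,v,UP],vel=150); st('done')
E
python3 - <<'E'
from job import *
print(sensors.read_state()['eef_rot'])
for D in(B,H):
    for k,(x,y) in D.items():
        R=rot(x,y); print(k,np.round(ctrl.solve_ik([x,y,UP],R),2),np.round(ctrl.solve_ik([x,y,47],R),2))
put('green')
E
```

```text
[[ 9.05273013e-01  4.24829849e-01 -6.09784828e-04]
 [ 4.24830169e-01 -9.05270757e-01  2.04570609e-03]
 [ 3.17056639e-04 -2.11097751e-03 -9.99997722e-01]]
red [ 0.47  0.1   1.82 -0.    1.22  1.39] [ 0.47  0.32  1.9  -0.    0.92  1.39]
blue [ 0.13  0.09  1.83 -0.    1.22  1.39] [ 0.13  0.31  1.92 -0.    0.92  1.39]
green [-0.85  0.05  1.87 -0.    1.22  1.39] [-0.85  0.28  1.96 -0.    0.91  1.39]
yellow [ 0.22  0.46  1.36 -0.    1.32  1.44] [ 0.22  0.62  1.43 -0.    1.09  1.44]
red [-0.75  0.54  1.25 -0.    1.36  1.45] [-0.75  0.68  1.32 -0.    1.13  1.45]
blue [-0.51  0.09  1.83 -0.    1.22  1.39] [-0.51  0.31  1.92 -0.    0.92  1.39]
green [ 0.46  0.45  1.37 -0.    1.32  1.44] [ 0.46  0.61  1.45 -0.    1.08  1.44]
yellow [-0.39  0.5   1.3  -0.    1.34  1.45] [-0.39  0.65  1.38 -0.    1.11  1.45]
green grip t 3.2 w 38.8 gf 40.7 F [-0.7  0.6  5.3] pos [ 369.  -290.6   47.8]
lifted t 4.3 w 39.0 gf 40.3 F [-0.8 -0.1 -2. ] pos [ 367.8 -289.2  183.7]
contact True
down t 8.8 w 39.0 gf 40.8 F [ 0.1 -0.2  3.1] pos [551.8 368.9  53.9]
done t 10.1 w 62.2 gf 0.0 F [-0.4  0.1 -1.2] pos [551.2 368.6 183.5]
```

```bash
python3 - <<'E'
from job import *
put('yellow')
p,d=optics.grab_frame('scene'); cv2.imwrite("pics/s1.png",cv2.resize(p[:,:,::-1],(800,600),interpolation=cv2.INTER_CUBIC))
E
```

```text
yellow grip t 12.7 w 39.4 gf 40.7 F [ 0.3 -0.2  3.9] pos [629.8 230.1  48.1]
lifted t 13.8 w 39.1 gf 40.3 F [ 0.5 -0.2 -1.9] pos [628.  229.7 183.3]
contact True
down t 17.3 w 39.2 gf 40.8 F [0.8 0.7 4.5] pos [ 663.8 -180.9   54.1]
done t 18.7 w 61.9 gf 0.0 F [ 0.1 -0.3 -0.5] pos [ 663.1 -180.7  183.5]
```

View pics/s1.png

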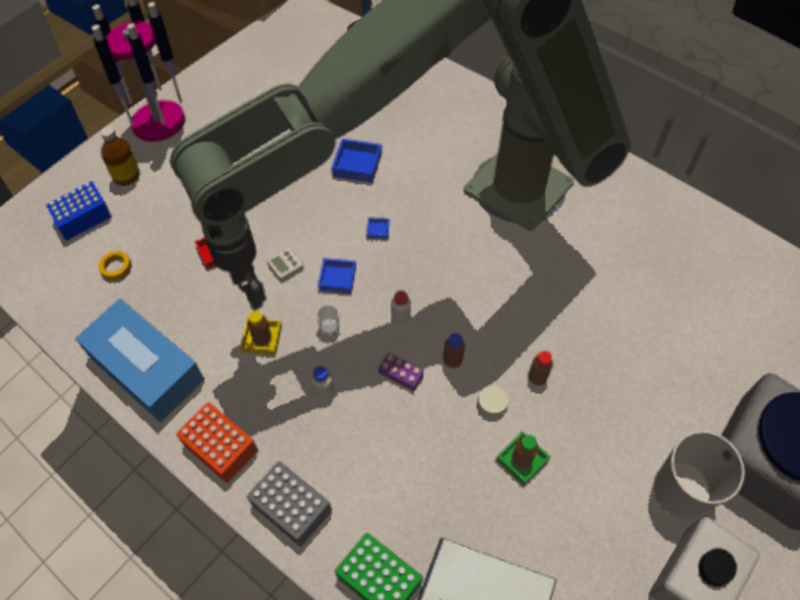

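The scene view shows the green-cap bottle upright in the green holder (524,455) and the yellow-cap one upright in the yellow holder (260,330). The white bottles at (400,310) and (321,383) haven't moved, so I'll carry on.

```bash
python3 - <<'E'
from job import *
put('red'); put('blue')
ctrl.set_joints([-1.282,.207,1.542,0,1.393,-.15])
for n in("top","scene"):
    p,d=optics.grab_frame(n); cv2.imwrite(f"pics/{n}2.png",cv2.resize(p[:,:,::-1],(800,600),interpolation=cv2.INTER_CUBIC))
    W=world(n,d)
    for k,(x,y) in {**H,'wred':(451,6),'wblue':(672,-7)}.items():
        near=(np.hypot(W[...,0]-x,W[...,1]-y)<40)&(W[...,2]>76)&(W[...,2]<95)
        q=W[near]; print(n,k,len(q),q.mean(0).round(1) if len(q) else '')
E
```

```text
red grip t 22.7 w 39.0 gf 40.5 F [-1.   0.4  6. ] pos [391.5 298.4  47.8]
lifted t 23.7 w 38.7 gf 40.3 F [ 0.7 -0.1 -0.2] pos [390.1 297.5 183.7]
contact True
down t 28.3 w 39.0 gf 40.7 F [-0.7 -0.1  4.6] pos [ 571.8 -412.8   53.9]
done t 29.7 w 61.9 gf 0.0 F [ 1.1 -0.  -1. ] pos [ 571.3 -412.4  183.4]
blue grip t 33.6 w 39.2 gf 40.6 F [-1.2  0.3  5.3] pos [463.2 145.1  47.8]
lifted t 34.7 w 38.7 gf 40.3 F [-0.4 -0.7 -1.9] pos [461.5 144.9 183.7]
contact True
down t 37.9 w 38.9 gf 40.7 F [-0.8  0.3  5. ] pos [ 458.8 -157.4   53.8]
done t 39.3 w 62.1 gf 0.0 F [-0.  -0.8  0.5] pos [ 458.2 -157.1  184. ]
top red 123 [ 568.6 -410.5   86.7]
top blue 113 [ 457.  -156.7   87.4]
top green 118 [549.  365.7  87. ]
top yellow 114 [ 660.8 -180.    86.6]
top wred 102 [450.5   5.2  82.1]
top wblue 101 [670.8  -7.9  81.8]
scene red 60 [ 573.9 -409.2   87.1]
scene blue 64 [ 463.2 -155.3   85.4]
scene green 82 [553.5 367.8  86.5]
scene yellow 75 [ 665.1 -178.    87. ]
scene wred 58 [454.    6.8  80.9]
scene wblue 67 [674.3  -7.4  82.7]
```

View pics/top2.png

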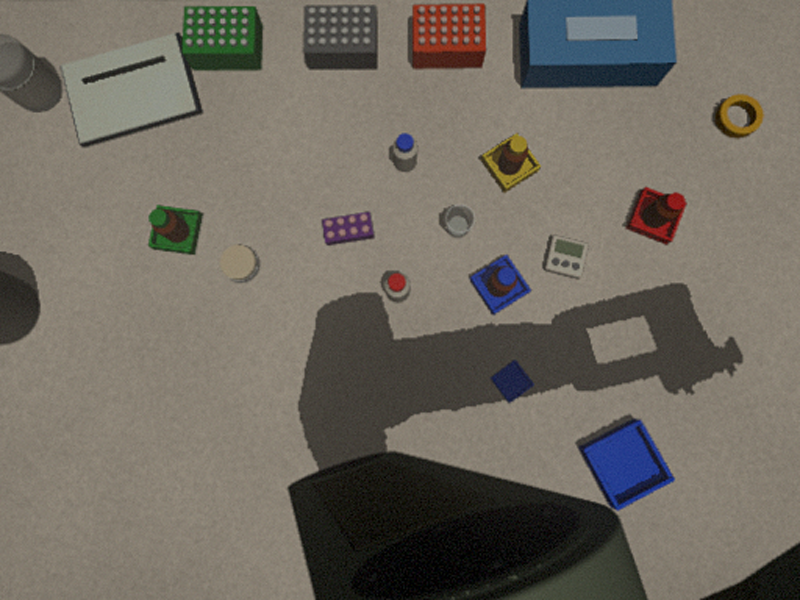

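View pics/scene2.png

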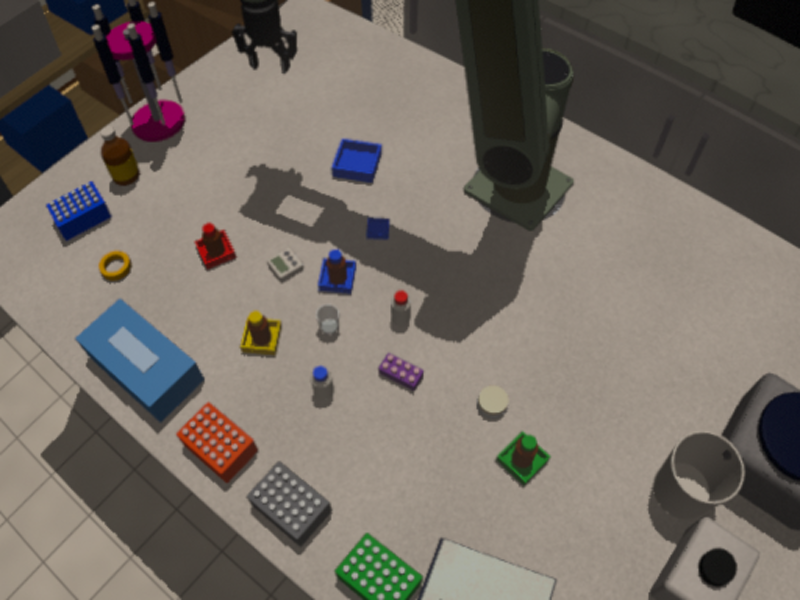

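Both views show the four amber bottles upright in their own holders (top view caps at 157,218; 517,146; 676,202; 505,272), with cap tops about 87 mm high and within about 5 mm of the holder centres. The white bottles haven't moved.

```bash
python3 -c "
from plant import ctrl
print(ctrl.finish_job())"
```

```text
the job is handed in; nothing more can be done
None
```

All four amber bottles are standing in the holders that match their caps, the white bottles are where they started, and the job is handed in (about 40 s of the 104 s used; the hand-in returned no verdict).

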